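# Lock the tilt adjuster of a modelling stand

### The arm

A 7-joint arm with a two-finger parallel gripper is mounted at the origin on the work surface. World frame = base frame: x ahead of the robot, y to its left, z up, the work surface at z = 0. Lengths are in mm, angles in rad, forces in N, time in s.
With the tool pointing down it reaches from about 400 to 875 mm from the base axis. Payload 6.5 kg.
Tool frame: the origin (TCP) lies midway between the tips of the shut fingers; the grasp point (between the pads) lies robot.pinch_z behind it (robot.pinch_z is the distance from the TCP to the grasp point, in mm); z points along the fingers, y is the line along which they close (so a half turn about z gives the same grasp; the last joint's range is limited). The gripper opens to 88 mm and grips with 3 to 60 N. Pads are 18 mm wide; open, the fingers measure 123 mm over their backs; the gripper's body (75 mm by 187 mm) begins 45 mm behind the grasp point.
Start: joints at [1.108, 0.536, -0.004, 1.538, 0.003, 1.067, -0.071], TCP at [251.2, -599.49, 238.716] pointing down, gripper open.
Joint ranges: [-2.7, 2.7], [-0.37, 2.16], [-1.27, 1.26], [0.24, 2.4], [-1.31, 4.45], [0.19, 1.91], [-2.76, 2.76]. Speed limits (rad/s): [2.39, 2.39, 3.14, 3.14, 3.14, 3.14, 3.14].

### API

Orientations are given as a unit quaternion [w, x, y, z].
In Python, from rig import robot, snapshot, camera_model gives the robot as it stands. The module is installed in compiled form; this text tells all that it offers.
- The arm moves only by the shell command python3 -m jog 'ROWS' [OPENING]. ROWS is JSON, a list of rows, each an object of numbers: "tx", "ty", "tz": the shift along the tool's x, y, z as a fraction of full scale; "rx", "ry", "rz": the turn, a rotation vector about the tool's x, y, z as a fraction of full scale. In form: [{"tx": .., "ty": .., "tz": .., "rx": .., "ry": .., "rz": ..}, ...]. A call has 1 to 10 rows; each row shifts and turns the commanded pose from where the row before left it, along the tool's axes as they then stand; what a row does not reach is not made up. Full scale, the value 1, is 0.06 m for a shift and 6 degrees for a turn. A row lasts 1/8 s, in which the tool goes at most 62.5 mm and 10.7 degrees, less where a joint would pass 70% of its speed; a pose out of reach is approached as far as the arm can. A call with a number of a shift or a turn outside -1 to 1 is refused whole. A call with a gripper value outside its range is refused whole. OPENING is the closure, from 0 (fully open) to 1 (shut), set as the call begins (- or left out, the last holds). The fingers move at their own pace and stop on an object; the grip force is fixed at half the most. Time passes only in rows, so rows that do not move let the fingers close. It gives the time, the measured TCP pose, the force, the opening and the grip force at its end, in the units of the state.
- robot.state(): the state, without advancing time (a new reading comes with each control period).
- snapshot(name): name is "scene" or "top" or "wrist"; returns the picture (400x640x3 uint8, red, green, blue); there is no depth.
- camera_model(name): a dict with "mtx" (3x3 intrinsics, pixels), "distortion" ([k1, k2, p1, p2, k3] as OpenCV has them; the pictures are not rectified), "eye" and "rotation" of the camera in the world. Camera axes: x right, y down, z forward; pixel columns grow to the right and rows downward; lengths in mm; the calibration is good to about 2 mm. A picture is of the moment at which its call begins: read the wrist's pose just before it. camera_model takes no time and is no camera call; for the wrist camera it gives the pose at the moment of the call.
- robot.sign_off(): hands the job in; it is judged then, once.
The state is a dict: "time_s": time; "qpos": joint angles; "joint_vel": joint speeds; "joint_torque": joint torques, N m; "ee_pos": TCP position; "tool_rot": TCP orientation; "ft_force": force on the tool from outside, world axes, zero at the start; "ft_torque": the same for the moment, N m; "grip_width": finger opening in mm; "finger_force": force on a finger pad.
Only numpy, scipy, OpenCV 4.12 (cv2) and the standard library are available. Lean on these libraries where they do the work, as an engineer would, in place of code of your own. Each camera call takes 0.05 s, during which the arm holds its last target. There are 200 camera calls.

### The job

Turn the tilt spindle of the modelling stand until its flat tang lies in line with the two ribs on the cast foot. Then run the jam nut below it down clockwise onto its washer and tighten it to about 0.45 newton-metres, leaving it clamped and the tang still in line with the ribs. Do not overtighten it, and leave the other things on the bench where they are.

Things in the scene. Friction and masses are not known exactly. Their poses are not given: they have to be found in the camera images.
- stand: Dark cast-iron foot of a sculptor's modelling stand, fixed to the bench: a plate 160 x 130 x 20 mm with an upright round boss in its middle (39 mm diameter, flaring below 36 mm; flat top 70 mm above the bench). On its +x side a board with a clay study up to 102 mm high begins 120 mm from the boss axis. Origin: on the boss axis at bench height; z up.
- index (a point): Index line through two steel ribs on the plate, each 34 mm long, 7 mm wide, 8 mm high, one either side of the boss, 36 to 70 mm from its axis, tops 28 mm above the bench. This point: on the boss axis, 28 mm above the bench. Its x axis lies along the ribs, z is up.
- tang (a point): Centre of the flat steel tang on top of the upright tilt spindle: 30 mm long (this point's x), 10 mm thick (y), 23 mm high (98.5 to 121.5 mm above the bench; centre at 110). Stands on the boss axis. The spindle turns either way about the vertical without rising, against 0.25 N m of friction, and stays where it is left. Either end may point to either rib; it can get there either way.
- sleeve (a point): Top of the fixed threaded sleeve of the boss, 24 mm in diameter, 97.5 mm above the bench, on the boss axis. The spindle stands in it (17 mm diameter, tang from 1 mm above the sleeve) and the jam nut runs on its thread.
- nut: Dark steel hexagon jam nut on the sleeve, 42 mm across flats, 48.5 across corners, 18 mm high. Origin: centre of its underside, from which a bearing ring stands 0 to 2 mm proud (worn, not known); z up; x passes through the middle of a flat (flats every 60 degrees). Right-hand thread, 20 mm a turn: clockwise from above lowers it. Starts 4 to 6 mm above the washer. Runs with 0.12 N m of friction.
- washer: Loose oiled brass washer lying on the boss under the nut, round the sleeve: 38.5 mm outside, 25.5 mm inside, 4 mm thick. Origin: centre of its underside, 70 mm above the bench.
- seat (a point): Centre of the springy washer's top, 74 mm above the bench. Once the nut's bearing ring meets it, the torque climbs by about 0.2 N m for each 0.1 rad. Tight is about 0.45 N m; below about 0.3 it is still loose, above about 0.7 overtightened. Read at rest, the nut's friction can offset it either way. Let go, it springs back by up to 0.2 rad but stays clamped.
- maquette_mid (a point): Bystander: small dry-clay maquette on a round wooden foot 64 mm in diameter, 102 mm high in all. This point: on its axis, 50 mm up.
- jar_mid (a point): Bystander: amber glass jar with a dark lid, 60 mm in diameter, 85 mm high. This point: on its axis, half-way up.
- spatula: Bystander: modelling spatula 180 mm long, lying flat on the bench. Origin: on its underside.

How it is judged (in metres and radians):
On the way, in this order (a step that is already met when the one before it is completed fails the run):
1. the tang is turned into line with the ribs (within 0.12 rad) while the nut is still loose (angle between the x axis of tang and the x axis of index, either way round below 0.12 rad and contact force between nut and washer below 5 N), for 0.2 s.
2. the nut is tightened on its washer (clamp force over 60 N) with the tang still in line (contact force between nut and washer above 60 N and angle between the x axis of tang and the x axis of index, either way round below 0.15 rad), for 0.3 s.
At the end, for the whole second after the job is handed in: The nut is at rest and still clamps the washer with more than 10 N, and the tang is within 0.15 rad of the line of the ribs (contact force between nut and washer above 10 N and angle between the x axis of tang and the x axis of index, either way round below 0.15 rad and angular speed of nut below 0.05 rad/s); the robot touches nothing.
It fails at once if the nut is overtightened: it presses on the washer with more than 190 N (contact force between nut and washer above 190 N).
It fails at once if a bystander is moved by more than 30 mm (distance of any of maquette_mid, jar_mid, spatula from where it was at the start of the episode above 0.03 m).
It also fails if it takes over 72 s, if anything falls off the work surface, if the arm or the gripper's body presses on something with over 40 N, if the wrist force passes 120 N, or if a joint passes its speed limit or range.

## Working session

There is one attempt and no reset: what is moved stays moved. The work goes in short steps, Python scripts to look and compute and a shell command to move; the robot and the scene stay as the last step left them, time stands still between calls to the robot, and variables do not carry over. Pictures are saved under pics/ and viewed, at most 10 in all, crops included, and the job is handed in when it is done.

```bash
mkdir -p pics
python3 - <<'E'
from rig import robot, snapshot, camera_model
import cv2
print(robot.state()); print(robot.pinch_z)
for n in("scene","top"):
    m=camera_model(n);print(n,m)
    cv2.imwrite(f"pics/{n}0.png",snapshot(n)[:,:,::-1])
E
```

```text
{'time_s': 0.0, 'qpos': array([ 1.10780074,  0.53714613, -0.00442347,  1.53883133,  0.00263826,
        1.06730456, -0.07121762]), 'joint_vel': array([ 0.00015624,  0.00036498,  0.00099429,  0.00049583,  0.00015445,
       -0.00016849,  0.00185685]), 'joint_torque': array([-3.62800911e-04, -5.70961511e+01,  9.90462564e-01, -2.51597053e+01,
       -5.62012126e-02,  1.77103502e-02,  1.55891298e-04]), 'ee_pos': array([ 250.93839336, -598.96198024,  237.86851305]), 'tool_rot': array([-8.05374793e-04,  9.80377398e-01,  1.97127998e-01, -2.46078020e-04]), 'ft_force': array([-0.04377481, -0.62084921, -0.17343206]), 'ft_torque': array([-0.01119642,  0.06074599,  0.01243358]), 'finger_force': 0.0, 'grip_width': 88.24924909001874}
18.700000000000003
scene {'mtx': array([[420.22418781,   0.        , 316.19897899],
       [  0.        , 420.22418781, 199.83690071],
       [  0.        ,   0.        ,   1.        ]]), 'distortion': array([0.03681661, 0.        , 0.        , 0.        , 0.        ]), 'eye': array([1222.00768207, -386.38429937,  609.742963  ]), 'rotation': array([-0.41081838,  0.7923278 ,  0.39705105, -0.21399857])}
top {'mtx': array([[448.11622426,   0.        , 321.16379193],
       [  0.        , 448.11622426, 203.94729554],
       [  0.        ,   0.        ,   1.        ]]), 'distortion': array([-0.05748906,  0.        ,  0.        ,  0.        ,  0.        ]), 'eye': array([ 432.86880767,   83.77290375, 1224.83962601]), 'rotation': array([ 0.04316365, -0.70510046,  0.70583552, -0.05259713])}
```

View pics/top0.png

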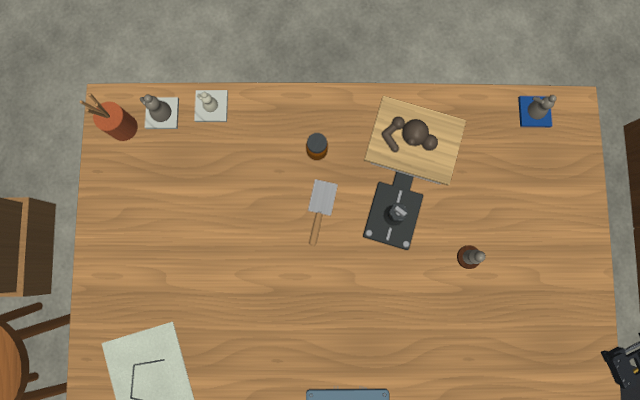

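View pics/scene0.png

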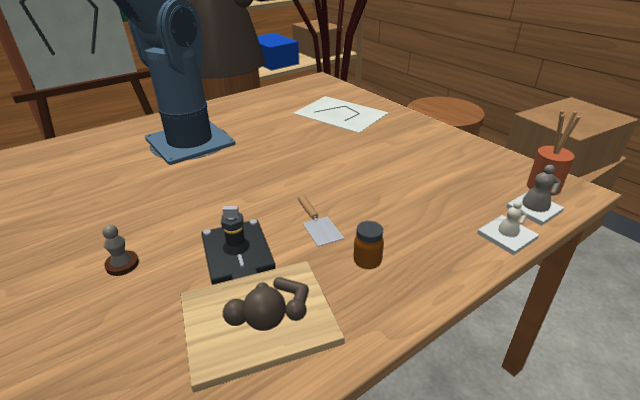

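Top view: stand at about (395,213), spatula (318,210), jar (317,146), maquette (468,257), clay board beyond the stand. Next I'll enlarge the stand.

```bash
cat > h.py <<'E'
import numpy as np, cv2
from scipy.spatial.transform import Rotation as R
from rig import robot, snapshot, camera_model
def rot(q): return R.from_quat(np.roll(q,-1)).as_matrix()
def pix(m,uv,z):
    p=cv2.undistortPoints(np.array([[uv]],float),m["mtx"],m["distortion"])[0,0]
    d=rot(m["rotation"])@[p[0],p[1],1]; return m["eye"]+d*(z-m["eye"][2])/d[2]
def proj(m,P):
    r=rot(m["rotation"]).T; return cv2.projectPoints(np.array([P],float),cv2.Rodrigues(r)[0],-r@m["eye"],m["mtx"],m["distortion"])[0].ravel()
def crop(n,u,v,w,h,k,f,img=None):
    i=snapshot(n) if img is None else img
    c=i[max(v,0):v+h,max(u,0):u+w,::-1]; cv2.imwrite(f,cv2.resize(c,None,fx=k,fy=k,interpolation=cv2.INTER_CUBIC))
E
python3 - <<'E'
from h import *
crop("top",355,165,80,90,6,"pics/t1.png")
m=camera_model("top")
for n,uv,z in(("boss",(397,214),110),("maq",(468,257),10),("jar",(317,146),85),("spat",(318,205),0),("spathandle",(313,244),0)):print(n,pix(m,uv,z).round())
E
```

```text
boss [ 559. -122.  110.]
maq [ 453. -332.   10.]
jar [741.  79.  85.]
spat [597.  76.   0.]
spathandle [490.  90.   0.]
```

View pics/t1.png

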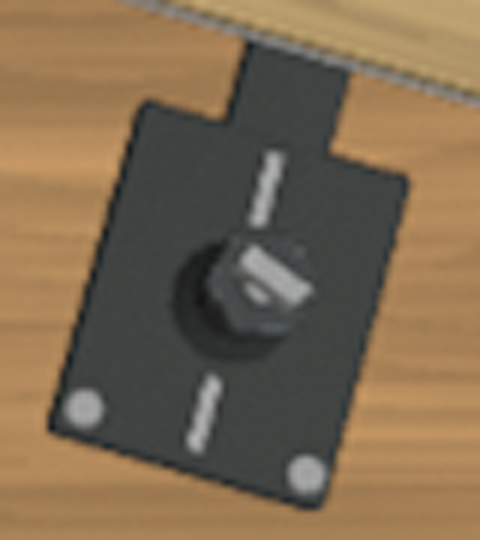

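Crop: ribs run from (276,152) to (197,452), the tang top from (245,258) to (308,292), and the nut is round (258,287).

Run:
```python
from h import *
m=camera_model("top")
c=lambda x,y,z:pix(m,(355+(x+.5)/6-.5,165+(y+.5)/6-.5),z)
a,b=c(276,152,28),c(197,452,28);print("rib",a,b,(a+b)/2,np.linalg.norm(a-b),np.arctan2(*(a-b)[1::-1]))
a,b=c(245,258,121.5),c(308,290,121.5);print("tang",a,b,(a+b)/2,np.linalg.norm(a-b),np.arctan2(*(a-b)[1::-1]))
for p in((145,103),(408,180),(320,508),(52,430)):print(c(*p,20).round(1))
cw=camera_model("wrist"); s=robot.state(); T=rot(s["tool_rot"]);print(T.round(3)); print("cam in tool",T.T@(cw["eye"]-s["ee_pos"]),(T.T@rot(cw["rotation"])).round(3),cw["mtx"])
```

```text
rib [ 634.55151131 -148.42006641   28.        ] [ 498.90540926 -109.5205476    28.        ] [ 566.72846029 -128.97030701   28.        ] 141.11356265588893 -0.2792773733756595
tang [ 574.15959685 -116.15766962  121.5       ] [ 560.76124166 -142.12772379  121.5       ] [ 567.46041925 -129.1426967   121.5       ] 29.222587762061806 1.0944974851862692
[658.5 -90.4  20. ]
[ 623.  -210.3   20. ]
[ 474.1 -165.7   20. ]
[509.4 -45.7  20. ]
[[ 0.922  0.387 -0.001]
 [ 0.387 -0.922  0.001]
 [-0.    -0.001 -1.   ]]
cam in tool [  73.02355536   -1.05531879 -144.5246405 ] [[-0.    -0.96  -0.281]
 [ 1.    -0.     0.   ]
 [-0.    -0.281  0.96 ]] [[349.08411524   0.         318.33603184]
 [  0.         349.08411524 198.01563624]
 [  0.           0.           1.        ]]
```

```bash
python3 -m jog '[{"tx":0.79,"ty":-0.52},{"tx":0.79,"ty":-0.52},{"tx":0.79,"ty":-0.52},{"tx":0.79,"ty":-0.52},{"tx":0.79,"ty":-0.52},{"tx":0.79,"ty":-0.52},{"tx":0.79,"ty":-0.52},{"tx":0.79,"ty":-0.52},{"tx":0.79,"ty":-0.52},{"tx":0.79,"ty":-0.52}]' && python3 -m jog '[{"rz":-0.95},{"rz":-0.95},{"rz":-0.95},{"rz":-0.95},{"rz":-0.95},{"rz":-0.95},{"rz":-0.95},{},{},{}]'
python3 - <<'E'
from h import *
s=robot.state();m=camera_model("wrist");i=snapshot("wrist")
np.savez("w1.npz",i=i,**m)
print(s["qpos"].round(3),s["ee_pos"].round(1),s["ft_torque"],s["ft_force"])
T=rot(s["tool_rot"]);print("yaw",np.arctan2(T[1,0],T[0,0]),T[:,2])
c=proj(m,[567,-129,110]);print(c)
u,v=c.astype(int);print(u-100,v-75);crop("",u-100,v-75,200,150,4,"pics/w1.png",i)
E
```

```text
[ 1.108  0.537 -0.004  1.539  0.003  1.067 -0.071] [ 251.  -599.1  238.1] [-0.00895432 -0.02249925  0.01534312] [-0.05983714 -0.87761727 -0.58057205]
yaw 0.39684347162600464 [-5.68049496e-04  1.13954134e-03 -9.99999189e-01]
[  54.18666976 -194.04932405]
-46 -269$[0]: bad value
```

View pics/w1.png

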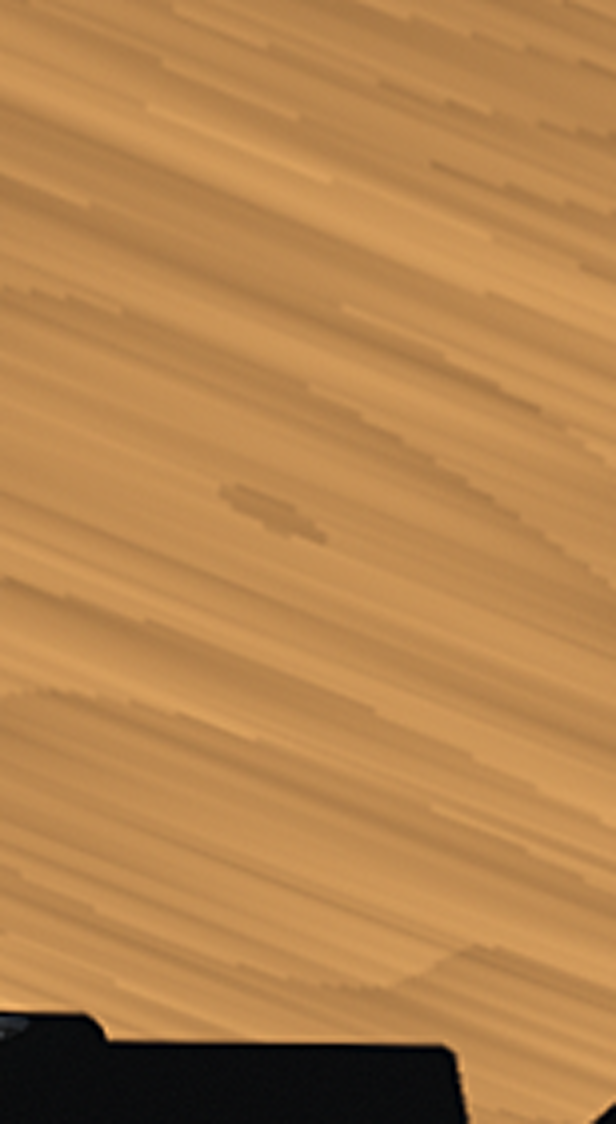

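The call was refused, so the arm hasn't moved (the picture shows only bare bench). I'll give all six keys in each row.

```bash
python3 -m jog '[{"tx":0.79,"ty":-0.52,"tz":0,"rx":0,"ry":0,"rz":0},{"tx":0.79,"ty":-0.52,"tz":0,"rx":0,"ry":0,"rz":0},{"tx":0.79,"ty":-0.52,"tz":0,"rx":0,"ry":0,"rz":0},{"tx":0.79,"ty":-0.52,"tz":0,"rx":0,"ry":0,"rz":0},{"tx":0.79,"ty":-0.52,"tz":0,"rx":0,"ry":0,"rz":0},{"tx":0.79,"ty":-0.52,"tz":0,"rx":0,"ry":0,"rz":0},{"tx":0.79,"ty":-0.52,"tz":0,"rx":0,"ry":0,"rz":0},{"tx":0.79,"ty":-0.52,"tz":0,"rx":0,"ry":0,"rz":0},{"tx":0.79,"ty":-0.52,"tz":0,"rx":0,"ry":0,"rz":0},{"tx":0.79,"ty":-0.52,"tz":0,"rx":0,"ry":0,"rz":0}]' && python3 -m jog '[{"tx":0,"ty":0,"tz":0,"rx":0,"ry":0,"rz":-0.95},{"tx":0,"ty":0,"tz":0,"rx":0,"ry":0,"rz":-0.95},{"tx":0,"ty":0,"tz":0,"rx":0,"ry":0,"rz":-0.95},{"tx":0,"ty":0,"tz":0,"rx":0,"ry":0,"rz":-0.95},{"tx":0,"ty":0,"tz":0,"rx":0,"ry":0,"rz":-0.95},{"tx":0,"ty":0,"tz":0,"rx":0,"ry":0,"rz":-0.95},{"tx":0,"ty":0,"tz":0,"rx":0,"ry":0,"rz":-0.95},{"tx":0,"ty":0,"tz":0,"rx":0,"ry":0,"rz":0},{"tx":0,"ty":0,"tz":0,"rx":0,"ry":0,"rz":0},{"tx":0,"ty":0,"tz":0,"rx":0,"ry":0,"rz":0}]'
cat >> h.py <<'E'
def look(tag,k=4):
    s=robot.state();m=camera_model("wrist");i=snapshot("wrist")
    np.savez(tag+".npz",i=i,**m)
    T=rot(s["tool_rot"]);print(s["time_s"],s["qpos"].round(3),s["ee_pos"].round(1),s["ft_torque"].round(3),s["ft_force"].round(1),"w",s["grip_width"])
    print("yaw",np.arctan2(T[1,0],T[0,0]),T[:,2].round(4))
    c=proj(m,[567,-129,110]);u,v=max(int(c[0])-100,0),max(int(c[1])-75,0)
    print(c,"crop",u,v);crop("",u,v,200,150,k,f"pics/{tag}.png",i)
E
python3 -c 'from h import *;look("w2")'
```

```text
time_s: 1.45
ee_pos: [568.5, -127.0, 238.7]
tool_rot: [0.0, 0.98, 0.197, -0.0]
ft_force: [0.8, 0.3, 0.6]
grip_width: 87.8
finger_force: 0.0
time_s: 2.7
ee_pos: [567.8, -128.5, 238.7]
tool_rot: [0.0, 0.855, 0.519, -0.0]
ft_force: [0.4, -0.2, -0.3]
grip_width: 88.1
finger_force: 0.0
2.7 [ 0.394  0.443 -0.33   1.709  0.164  1.017 -0.472] [ 567.8 -128.5  238.7] [-0.027 -0.09  -0.013] [ 0.4 -0.2 -0.3] w 88.12971904783404
yaw 1.092206054793409 [-1.e-04 -1.e-04 -1.e+00]
[318.20218409 191.35922209] crop 218 116
```

View pics/w2.png

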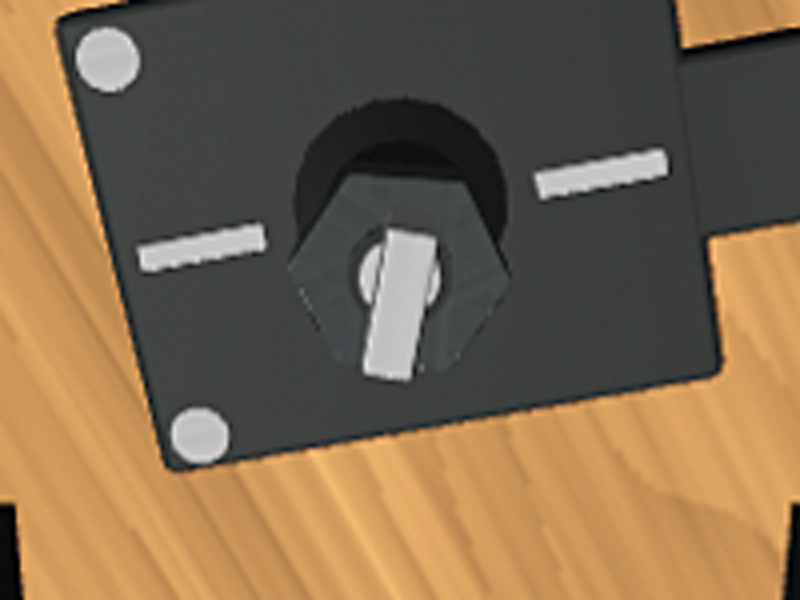

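Tang top corners are (388,230), (437,236), (411,381), (363,375). Rib centres run from (141,259) to (666,162). Nut corners are (349,174), (464,181), (510,279), (288,266).

```bash
cat >> h.py <<'E'
def C(m,u0,v0,pts,z,k=4): return np.array([pix(m,(u0+(x+.5)/k-.5,v0+(y+.5)/k-.5),z) for x,y in pts])
def ang(a,b): return np.arctan2(b[1]-a[1],b[0]-a[0])
E
python3 - <<'E'
from h import *
m=dict(np.load("w2.npz"))
r=C(m,218,116,[(140,259),(265,235.5),(537.5,187),(666.5,162)],28)
print("rib",r.round(1),r.mean(0),ang(r[0],r[3]),ang(r[0],r[1]),ang(r[2],r[3]))
t=C(m,218,116,[(388,230),(437,236),(411,381),(363,375)],121.5)
print("tang",t.mean(0),ang(t[3],t[0]),ang(t[2],t[1]),np.linalg.norm(t[3]-t[0]),np.linalg.norm(t[1]-t[0]))
n=C(m,218,116,[(349,174),(464,181),(510,279),(450,368),(340,362),(288,266)],98)
print("nut",n.round(1),(n[2]+n[5])/2,[np.linalg.norm(n[i]-n[i-3]) for i in range(3)],[ang(n[i],n[i-3]) for i in range(3)],ang(n[0],n[1]))
E
```

```text
rib [[ 501.3 -106.6   28. ]
 [ 533.4 -116.2   28. ]
 [ 601.9 -137.4   28. ]
 [ 634.2 -146.8   28. ]] [ 567.69322449 -126.74899772   28.        ] -0.293630584997734 -0.29111962997641483 -0.28302738553865653
tang [ 567.63115014 -126.62906179  121.5       ] 0.9217654155633169 0.9249413015149773 29.615592634516517 9.457704478042043
nut [[ 568.4 -102.4   98. ]
 [ 588.8 -114.6   98. ]
 [ 588.  -137.7   98. ]
 [ 567.9 -149.5   98. ]
 [ 547.6 -137.4   98. ]
 [ 547.9 -113.7   98. ]] [ 567.96322919 -125.70386857   98.        ] [np.float64(47.08333954730576), np.float64(47.104574944014566), np.float64(46.792211975507016)] [np.float64(-1.5819721876318489), np.float64(-2.636870748032983), np.float64(2.602425376193303)] -0.540316544084659
```

```bash
python3 -m jog '[{"tx":0.025,"ty":-0.017,"tz":0.3,"rx":0,"ry":0,"rz":0},{"tx":0,"ty":0,"tz":0.4,"rx":0,"ry":0,"rz":0.8},{"tx":0,"ty":0,"tz":0.5,"rx":0,"ry":0,"rz":0.82},{"tx":0,"ty":0,"tz":0.5,"rx":0,"ry":0,"rz":0},{"tx":0,"ty":0,"tz":0.4,"rx":0,"ry":0,"rz":0},{"tx":0,"ty":0,"tz":0.16,"rx":0,"ry":0,"rz":0},{"tx":0,"ty":0,"tz":0,"rx":0,"ry":0,"rz":0},{"tx":0,"ty":0,"tz":0,"rx":0,"ry":0,"rz":0}]' && python3 -m jog '[{"tx":0,"ty":0,"tz":0,"rx":0,"ry":0,"rz":0},{"tx":0,"ty":0,"tz":0,"rx":0,"ry":0,"rz":0},{"tx":0,"ty":0,"tz":0,"rx":0,"ry":0,"rz":0},{"tx":0,"ty":0,"tz":0,"rx":0,"ry":0,"rz":0},{"tx":0,"ty":0,"tz":0,"rx":0,"ry":0,"rz":0},{"tx":0,"ty":0,"tz":0,"rx":0,"ry":0,"rz":0},{"tx":0,"ty":0,"tz":0,"rx":0,"ry":0,"rz":0},{"tx":0,"ty":0,"tz":0,"rx":0,"ry":0,"rz":0}]' 1
cat >> h.py <<'E'
def st():
    s=robot.state();T=rot(s["tool_rot"])
    print("t",round(s["time_s"],2),"q",s["qpos"].round(2),"p",s["ee_pos"].round(1),"tau",s["ft_torque"].round(3),"F",s["ft_force"].round(1),"w",s["grip_width"].round(1),s["finger_force"],"yaw",np.arctan2(T[1,0],T[0,0]).round(4))
E
python3 -c 'from h import *;st()'
```

```text
time_s: 3.75
ee_pos: [568.2, -126.7, 103.9]
tool_rot: [0.0, 0.895, 0.446, 0.001]
ft_force: [0.4, 0.5, -0.2]
grip_width: 88.2
finger_force: 0.0
time_s: 4.75
ee_pos: [567.8, -126.9, 103.1]
tool_rot: [0.0, 0.895, 0.446, 0.0]
ft_force: [8.7, -6.6, -5.1]
grip_width: 10.5
finger_force: 6.8Traceback (most recent call last):
  File "<string>", line 1, in <module>
    from h import *;st()
                    ~~^^
  File "h.py", line 24, in st
    print("t",round(s["time_s"],2),"q",s["qpos"].round(2),"p",s["ee_pos"].round(1),"tau",s["ft_torque"].round(3),"F",s["ft_force"].round(1),"w",s["grip_width"].round(1),s["finger_force"],"yaw",np.arctan2(T[1,0],T[0,0]).round(4))
                                                                                                                                                ^^^^^^^^^^^^^^^^^^^^^
AttributeError: 'float' object has no attribute 'round'
```

```bash
sed -i 's/s\["grip_width"\].round(1)/round(s["grip_width"],1)/' h.py
python3 -c 'from h import *;st()'
python3 -m jog '[{"tx":0,"ty":0,"tz":0,"rx":0,"ry":0,"rz":0.6},{"tx":0,"ty":0,"tz":0,"rx":0,"ry":0,"rz":0.6},{"tx":0,"ty":0,"tz":0,"rx":0,"ry":0,"rz":0.6},{"tx":0,"ty":0,"tz":0,"rx":0,"ry":0,"rz":0.6},{"tx":0,"ty":0,"tz":0,"rx":0,"ry":0,"rz":0.6},{"tx":0,"ty":0,"tz":0,"rx":0,"ry":0,"rz":0.6},{"tx":0,"ty":0,"tz":0,"rx":0,"ry":0,"rz":0.6},{"tx":0,"ty":0,"tz":0,"rx":0,"ry":0,"rz":0.6},{"tx":0,"ty":0,"tz":0,"rx":0,"ry":0,"rz":0.6},{"tx":0,"ty":0,"tz":0,"rx":0,"ry":0,"rz":0.6}]'; python3 -c 'from h import *;st()'
python3 -m jog '[{"tx":0,"ty":0,"tz":0,"rx":0,"ry":0,"rz":0.6},{"tx":0,"ty":0,"tz":0,"rx":0,"ry":0,"rz":0.6},{"tx":0,"ty":0,"tz":0,"rx":0,"ry":0,"rz":0.6},{"tx":0,"ty":0,"tz":0,"rx":0,"ry":0,"rz":0.6},{"tx":0,"ty":0,"tz":0,"rx":0,"ry":0,"rz":0.6},{"tx":0,"ty":0,"tz":0,"rx":0,"ry":0,"rz":0.6},{"tx":0,"ty":0,"tz":0,"rx":0,"ry":0,"rz":0.6},{"tx":0,"ty":0,"tz":0,"rx":0,"ry":0,"rz":0.6},{"tx":0,"ty":0,"tz":0,"rx":0,"ry":0,"rz":0.6},{"tx":0,"ty":0,"tz":0,"rx":0,"ry":0,"rz":0.2}]'; python3 -m jog '[{"tx":0,"ty":0,"tz":0,"rx":0,"ry":0,"rz":0},{"tx":0,"ty":0,"tz":0,"rx":0,"ry":0,"rz":0},{"tx":0,"ty":0,"tz":0,"rx":0,"ry":0,"rz":0}]' ; python3 -c 'from h import *;st()'
```

```text
t 4.75 q [ 0.33  0.61 -0.25  1.81  0.22  0.75 -0.68] p [ 567.8 -126.9  103.1] tau [-1.761 -2.037 -0.055] F [ 8.7 -6.6 -5.1] w 10.5 6.756173016037792 yaw 0.9237
time_s: 6.0
ee_pos: [568.5, -127.7, 103.1]
tool_rot: [0.001, 0.989, 0.146, 0.001]
ft_force: [3.5, -2.6, -4.4]
grip_width: 9.9
finger_force: 30.1
t 6.0 q [ 0.21  0.6  -0.1   1.81  0.08  0.73 -1.2 ] p [ 568.5 -127.7  103.1] tau [-0.551 -0.601  0.261] F [ 3.5 -2.6 -4.4] w 9.9 30.099099380895495 yaw 0.2935
time_s: 7.25
ee_pos: [568.4, -128.5, 103.1]
tool_rot: [0.001, 0.989, -0.146, 0.001]
ft_force: [3.2, -4.7, -3.9]
grip_width: 9.6
finger_force: 30.1
time_s: 7.62
ee_pos: [568.4, -128.5, 103.1]
tool_rot: [0.001, 0.989, -0.145, 0.001]
ft_force: [3.7, -4.9, -4.6]
grip_width: 9.6
finger_force: 30.1
t 7.62 q [ 0.1   0.6   0.05  1.82 -0.04  0.72 -1.68] p [ 568.4 -128.5  103.1] tau [-0.751 -0.631  0.24 ] F [ 3.7 -4.9 -4.6] w 9.6 30.06251192651689 yaw -0.2916
```

```bash
python3 -m jog '[{"tx":0,"ty":0,"tz":0,"rx":0,"ry":0,"rz":0},{"tx":0,"ty":0,"tz":0,"rx":0,"ry":0,"rz":0},{"tx":0,"ty":0,"tz":0,"rx":0,"ry":0,"rz":0},{"tx":0,"ty":0,"tz":-0.2,"rx":0,"ry":0,"rz":0},{"tx":0,"ty":0,"tz":-0.5,"rx":0,"ry":0,"rz":0},{"tx":0,"ty":0,"tz":-0.6,"rx":0,"ry":0,"rz":0},{"tx":0,"ty":0,"tz":-0.4,"rx":0,"ry":0,"rz":0},{"tx":0,"ty":0,"tz":0,"rx":0,"ry":0,"rz":0},{"tx":0,"ty":0,"tz":0,"rx":0,"ry":0,"rz":0},{"tx":0,"ty":0,"tz":0,"rx":0,"ry":0,"rz":0}]' 0; python3 -c 'from h import *;look("w3")'
```

```text
time_s: 8.88
ee_pos: [566.8, -126.6, 204.0]
tool_rot: [0.0, 0.989, -0.145, -0.001]
ft_force: [0.0, -0.8, 0.1]
grip_width: 88.2
finger_force: 0.0
8.875 [ 0.093  0.459  0.066  1.761 -0.036  0.925 -1.688] [ 566.8 -126.6  204. ] [ 0.089 -0.01  -0.006] [ 0.  -0.8  0.1] w 88.24735043167661
yaw -0.2910791668398929 [-2.1e-03  3.0e-04 -1.0e+00]
[323.24932746 199.84845946] crop 223 124
```

View pics/w3.png

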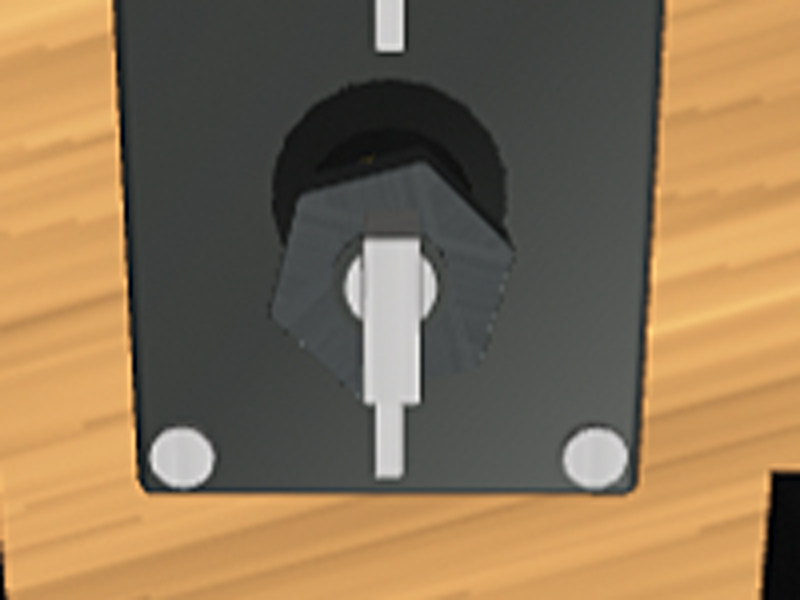

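The tang lies squarely in line with both ribs (tang centre x≈392, ribs ≈390). Nut corners are (422,161), (514,248), (271,314), (303,192).

Run:
```python
from h import *
m=dict(np.load("w3.npz"))
t=C(m,223,124,[(365,239),(420,239),(420,404),(364,404)],121.5)
print("tang",t.mean(0),ang(t[3],t[0]),ang(t[2],t[1]))
n=C(m,223,124,[(422,161),(514,248),(271,314),(303,192)],97)
print("nut",n.round(1),(n[1]+n[2])/2,ang(n[2],n[1]),np.linalg.norm(n[1]-n[2]),ang(n[3],n[0]),ang(n[0],n[1]),ang(n[3],n[2]))
```

```text
tang [ 567.78097735 -127.24914805  121.5       ] -0.30081660747243016 -0.2837276611570863
nut [[ 588.5 -139.2   97. ]
 [ 567.8 -151.    97. ]
 [ 568.6 -103.8   97. ]
 [ 589.2 -116.7   97. ]] [ 568.21693006 -127.43046846   97.        ] -1.58690097693569 47.216271377150484 -1.6034145509901627 -2.6224096976265807 2.5835311393917784
```

```bash
python3 -m jog '[{"tx":0,"ty":0,"tz":0,"rx":0,"ry":0,"rz":-0.98},{"tx":0,"ty":0,"tz":0,"rx":0,"ry":0,"rz":-0.98},{"tx":0,"ty":0,"tz":0,"rx":0,"ry":0,"rz":-0.98},{"tx":0,"ty":0,"tz":0,"rx":0,"ry":0,"rz":-0.98},{"tx":0,"ty":0,"tz":0,"rx":0,"ry":0,"rz":-0.98},{"tx":0,"ty":0,"tz":0,"rx":0,"ry":0,"rz":-0.98},{"tx":0,"ty":0,"tz":0,"rx":0,"ry":0,"rz":-0.98},{"tx":0,"ty":0,"tz":0,"rx":0,"ry":0,"rz":-0.98},{"tx":0,"ty":0,"tz":0,"rx":0,"ry":0,"rz":-0.98},{"tx":0,"ty":0,"tz":0,"rx":0,"ry":0,"rz":-0.98}]'; python3 -m jog '[{"tx":0,"ty":0,"tz":0,"rx":0,"ry":0,"rz":-0.98},{"tx":0,"ty":0,"tz":0,"rx":0,"ry":0,"rz":-0.98},{"tx":0,"ty":0,"tz":0,"rx":0,"ry":0,"rz":-0.98},{"tx":0,"ty":0,"tz":0,"rx":0,"ry":0,"rz":-0.98},{"tx":0,"ty":0,"tz":0,"rx":0,"ry":0,"rz":-0.98},{"tx":0,"ty":0,"tz":0,"rx":0,"ry":0,"rz":-0.98},{"tx":0,"ty":0,"tz":0,"rx":0,"ry":0,"rz":-0.98},{"tx":0,"ty":0,"tz":0,"rx":0,"ry":0,"rz":-0.9},{"tx":0,"ty":0,"tz":0,"rx":0,"ry":0,"rz":0},{"tx":0,"ty":0,"tz":0,"rx":0,"ry":0,"rz":0}]'; python3 -c 'from h import *;st()'
```

```text
time_s: 10.18
ee_pos: [567.2, -126.7, 204.3]
tool_rot: [-0.0, 0.933, 0.361, -0.001]
ft_force: [-0.3, 1.0, -0.3]
grip_width: 88.2
finger_force: 0.0
time_s: 11.42
ee_pos: [567.4, -126.7, 204.7]
tool_rot: [-0.0, 0.716, 0.698, -0.0]
ft_force: [0.3, -0.1, -0.7]
grip_width: 88.3
finger_force: 0.0
t 11.43 q [ 0.4   0.48 -0.34  1.74  0.19  0.95 -0.05] p [ 567.4 -126.7  204.7] tau [-0.046 -0.008 -0.02 ] F [ 0.3 -0.1 -0.7] w 88.3 0.0 yaw 1.5458
```

```bash
python3 -m jog '[{"tx":-0.011,"ty":0.01,"tz":0.3,"rx":0,"ry":0,"rz":0},{"tx":0,"ty":0,"tz":0.5,"rx":0,"ry":0,"rz":0},{"tx":0,"ty":0,"tz":0.5,"rx":0,"ry":0,"rz":0},{"tx":0,"ty":0,"tz":0.4,"rx":0,"ry":0,"rz":0},{"tx":0,"ty":0,"tz":0.25,"rx":0,"ry":0,"rz":0},{"tx":0,"ty":0,"tz":0.13,"rx":0,"ry":0,"rz":0},{"tx":0,"ty":0,"tz":0,"rx":0,"ry":0,"rz":0},{"tx":0,"ty":0,"tz":0,"rx":0,"ry":0,"rz":0}]' && python3 -m jog '[{"tx":0,"ty":0,"tz":0,"rx":0,"ry":0,"rz":0},{"tx":0,"ty":0,"tz":0,"rx":0,"ry":0,"rz":0},{"tx":0,"ty":0,"tz":0,"rx":0,"ry":0,"rz":0},{"tx":0,"ty":0,"tz":0,"rx":0,"ry":0,"rz":0},{"tx":0,"ty":0,"tz":0,"rx":0,"ry":0,"rz":0},{"tx":0,"ty":0,"tz":0,"rx":0,"ry":0,"rz":0},{"tx":0,"ty":0,"tz":0,"rx":0,"ry":0,"rz":0},{"tx":0,"ty":0,"tz":0,"rx":0,"ry":0,"rz":0}]' 1;python3 -c 'from h import *;st()'
```

```text
time_s: 12.42
ee_pos: [568.8, -127.5, 81.0]
tool_rot: [0.001, 0.715, 0.699, 0.0]
ft_force: [0.2, 0.2, -0.1]
grip_width: 88.3
finger_force: 0.0
time_s: 13.42
ee_pos: [567.2, -127.4, 80.2]
tool_rot: [-0.001, 0.715, 0.699, -0.001]
ft_force: [-5.5, 0.6, 4.7]
grip_width: 41.8
finger_force: 30.0
t 13.43 q [ 0.36  0.65 -0.29  1.81  0.27  0.72 -0.11] p [ 567.2 -127.4   80.2] tau [ 0.007  1.148 -0.078] F [-5.5  0.6  4.7] w 41.8 29.999787211418152 yaw 1.5476
```

```bash
python3 -m jog '[{"tx":0,"ty":0,"tz":0.0033,"rx":0,"ry":0,"rz":0.6},{"tx":0,"ty":0,"tz":0.0033,"rx":0,"ry":0,"rz":0.6},{"tx":0,"ty":0,"tz":0.0033,"rx":0,"ry":0,"rz":0.6},{"tx":0,"ty":0,"tz":0.0033,"rx":0,"ry":0,"rz":0.6},{"tx":0,"ty":0,"tz":0.0033,"rx":0,"ry":0,"rz":0.6},{"tx":0,"ty":0,"tz":0.0033,"rx":0,"ry":0,"rz":0.6},{"tx":0,"ty":0,"tz":0.0033,"rx":0,"ry":0,"rz":0.6},{"tx":0,"ty":0,"tz":0.0033,"rx":0,"ry":0,"rz":0.6},{"tx":0,"ty":0,"tz":0.0033,"rx":0,"ry":0,"rz":0.6},{"tx":0,"ty":0,"tz":0.0033,"rx":0,"ry":0,"rz":0.6}]';python3 -c 'from h import *;st()'; python3 -m jog '[{"tx":0,"ty":0,"tz":0.0033,"rx":0,"ry":0,"rz":0.6},{"tx":0,"ty":0,"tz":0.0033,"rx":0,"ry":0,"rz":0.6},{"tx":0,"ty":0,"tz":0.0033,"rx":0,"ry":0,"rz":0.6},{"tx":0,"ty":0,"tz":0.0033,"rx":0,"ry":0,"rz":0.6},{"tx":0,"ty":0,"tz":0.0033,"rx":0,"ry":0,"rz":0.6}]';python3 -c 'from h import *;st()'
```

```text
time_s: 14.68
ee_pos: [567.6, -127.6, 78.2]
tool_rot: [-0.0, 0.897, 0.443, -0.001]
ft_force: [-4.0, 0.2, 3.0]
grip_width: 41.3
finger_force: 30.0
t 14.68 q [ 0.24  0.64 -0.14  1.82  0.13  0.69 -0.62] p [ 567.6 -127.6   78.2] tau [0.022 0.908 0.059] F [-4.   0.2  3. ] w 41.3 29.99361902475357 yaw 0.9177
time_s: 15.3
ee_pos: [567.8, -127.7, 77.8]
tool_rot: [0.0, 0.955, 0.298, -0.0]
ft_force: [-6.4, -0.6, 10.4]
grip_width: 41.6
finger_force: 30.0
t 15.3 q [ 0.18  0.64 -0.05  1.82  0.05  0.68 -0.87] p [ 567.8 -127.7   77.8] tau [0.034 1.287 0.571] F [-6.4 -0.6 10.4] w 41.6 30.044769644737244 yaw 0.6048
```

```bash
python3 -m jog '[{"tx":0,"ty":0,"tz":0,"rx":0,"ry":0,"rz":0},{"tx":0,"ty":0,"tz":0,"rx":0,"ry":0,"rz":0},{"tx":0,"ty":0,"tz":0,"rx":0,"ry":0,"rz":0}]';python3 -c 'from h import *
for i in range(4): st(); snapshot("wrist")'
```

```text
time_s: 15.68
ee_pos: [567.8, -127.7, 77.8]
tool_rot: [0.0, 0.954, 0.298, -0.0]
ft_force: [-5.9, -0.4, 8.5]
grip_width: 41.4
finger_force: 30.0
t 15.68 q [ 0.18  0.64 -0.06  1.82  0.05  0.68 -0.87] p [ 567.8 -127.7   77.8] tau [0.101 1.221 0.205] F [-5.9 -0.4  8.5] w 41.4 30.00001072883606 yaw 0.6058
t 15.72 q [ 0.18  0.64 -0.06  1.82  0.05  0.68 -0.87] p [ 567.9 -127.7   77.9] tau [0.064 1.219 0.175] F [-5.6  0.   8.5] w 41.6 30.000096559524536 yaw 0.6058
t 15.78 q [ 0.18  0.64 -0.06  1.82  0.05  0.68 -0.87] p [ 567.9 -127.7   77.9] tau [0.141 1.205 0.13 ] F [-6.1 -0.2  8.9] w 41.6 30.00010371208191 yaw 0.6058
t 15.82 q [ 0.18  0.64 -0.06  1.82  0.05  0.68 -0.87] p [ 567.9 -127.7   77.8] tau [0.096 1.285 0.237] F [-6.  -0.4  8.3] w 42.1 30.000036656856537 yaw 0.6059
```

```bash
cat >> h.py <<'E'
def tz(n=5):
    v=[]
    for i in range(n): s=robot.state();v.append(s["ft_torque"][2]);snapshot("wrist")
    T=rot(s["tool_rot"]);print("tz",np.round(v,3),np.mean(v).round(3),"yaw",np.arctan2(T[1,0],T[0,0]).round(4),"t",s["time_s"])
E
python3 -c 'from h import *;tz()'
python3 -m jog '[{"tx":0,"ty":0,"tz":0.001,"rx":0,"ry":0,"rz":0.2}]' >/dev/null;python3 -c 'from h import *;tz()'
python3 -m jog '[{"tx":0,"ty":0,"tz":0.001,"rx":0,"ry":0,"rz":0.2}]' >/dev/null;python3 -c 'from h import *;tz()'
```

```text
tz [0.233 0.239 0.241 0.238 0.225] 0.235 yaw 0.6058 t 16.075
tz [0.501 0.535 0.504 0.487 0.504] 0.506 yaw 0.5858 t 16.45
tz [0.57  0.426 0.475 0.426 0.401] 0.46 yaw 0.5646 t 16.825
```

```bash
python3 -m jog '[{"tx":0,"ty":0,"tz":0.001,"rx":0,"ry":0,"rz":0.15},{"tx":0,"ty":0,"tz":0,"rx":0,"ry":0,"rz":0},{"tx":0,"ty":0,"tz":0,"rx":0,"ry":0,"rz":0},{"tx":0,"ty":0,"tz":0,"rx":0,"ry":0,"rz":0}]';python3 -c 'from h import *;tz()'
```

```text
time_s: 17.38
ee_pos: [567.9, -127.8, 77.8]
tool_rot: [0.0, 0.963, 0.271, -0.0]
ft_force: [-6.4, -1.1, 10.0]
grip_width: 41.5
finger_force: 30.0
tz [0.422 0.326 0.362 0.349 0.386] 0.369 yaw 0.5488 t 17.575
```

```bash
python3 -m jog '[{"tx":0,"ty":0,"tz":0,"rx":0,"ry":0,"rz":0},{"tx":0,"ty":0,"tz":0,"rx":0,"ry":0,"rz":0},{"tx":0,"ty":0,"tz":0,"rx":0,"ry":0,"rz":0},{"tx":0,"ty":0,"tz":-0.2,"rx":0,"ry":0,"rz":0},{"tx":0,"ty":0,"tz":-0.5,"rx":0,"ry":0,"rz":0},{"tx":0,"ty":0,"tz":-0.7,"rx":0,"ry":0,"rz":0},{"tx":0,"ty":0,"tz":-0.6,"rx":0,"ry":0,"rz":0},{"tx":0,"ty":0,"tz":-0.1,"rx":0,"ry":0,"rz":0},{"tx":0,"ty":0,"tz":0,"rx":0,"ry":0,"rz":0},{"tx":0,"ty":0,"tz":0,"rx":0,"ry":0,"rz":0}]' 0; python3 -c 'from h import *;look("w4")'
```

```text
time_s: 18.88
ee_pos: [567.2, -127.3, 201.9]
tool_rot: [-0.0, 0.963, 0.27, -0.001]
ft_force: [0.3, -0.7, 0.7]
grip_width: 88.0
finger_force: 0.0
18.875 [ 0.177  0.464 -0.044  1.756  0.025  0.925 -0.901] [ 567.2 -127.3  201.9] [-0.043  0.036  0.022] [ 0.3 -0.7  0.7] w 88.00918121501334
yaw 0.5477241512696078 [-2.3e-03  3.0e-04 -1.0e+00]
[321.77014971 204.79465471] crop 221 129
```

View pics/w4.png

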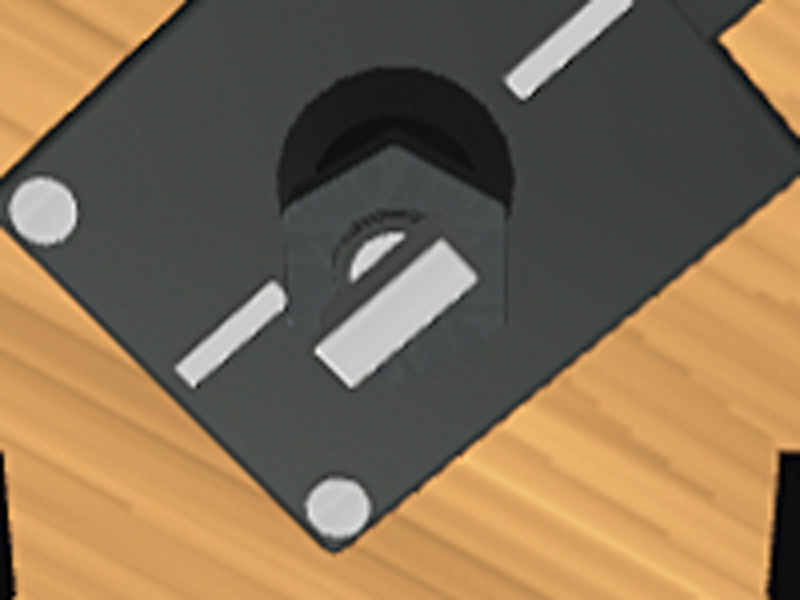

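The tang is still parallel to the ribs (edge slopes −0.89 and −0.88), and the nut sits low with its flats still at the release angle, so there was almost no spring-back. Nothing touches the robot.

```bash
python3 -c 'from rig import robot;print(robot.sign_off())'
```

```text
the job is handed in; nothing more can be done
None
```

The tang is in line with the ribs, the jam nut is clamped at an estimated 0.45 N m (from the wrist torque, allowing for nut friction), nothing else on the bench was touched, and the job was handed in at about 19 s; no verdict was returned.

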